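# Empty the offcut tray and open the plaster trap

## Task

Clear down the plaster station: first tip the blue tray up by its steel bar so that all four plaster offcuts slide into the white bin, and let the tray back down. Then open the steel plaster-trap pot: nobody remembers which way its winged cap is threaded, so find out by turning it (if one way stops short, try the other), unscrew it and lift it off. Finish while still holding the cap in the gripper, level and still, straight above the pot and at least 5 cm higher than it sat; leave the bottle, jaw model and notebook where they are.

Things in the scene. Friction and masses are not known exactly. Their poses are not given: they have to be found in the camera images.
- station: Fixed white open bin with a hinged blue tray on its -x side. Origin on the table under the hinge; x from tray to bin, y along the hinge. Bin inside: x -5 to 160, y -100 to 100 mm, rims 94 to 125 mm high. Tray: from the hinge 140 mm towards -x, 180 mm wide, 30 mm walls on three sides, open at the hinge. Cheeks at y = +-100 mm carry the hinge, up to z = 128 mm.
- tray_hinge (a point): Middle of the tray's hinge axis, 110 mm above the table; axes as station (the hinge axis is y).
- tray_handle (a point): Middle of the tray's steel grip bar, round, 12 mm thick, 100 mm long, parallel to the hinge, held by arms at its ends; 39 mm free between bar and tray wall. 185 mm from the hinge line towards -x and 20 mm above it (z = 130 mm) when the tray is down. The bar can turn between gripping fingers. Moves with the tray; axes as the tray's (y along the bar).
- tray (a joint): Tilt of the tray in rad: 0 = down, level, on its stop; 1.35 = fully tipped (stop). Lifting the bar in an arc about the hinge raises it; let go, it swings back down by its own weight (350 g). The offcuts slide off only when it is steep: tip it to about 1.2.
- cap_grip (a point): Centre of the wing on the grey cap: an upright bar 46 mm long (this point's x), 12 mm thick (y), 32 mm high; centre 120 mm above the table while the cap is on, wing top 136 mm, flat cap top under it 104 mm. At the start the wing lies along world x within 0.15 rad.
- pot: Fixed steel plaster-trap pot, 100 mm across, on a 124 mm foot flange bolted to the table; shoulder 76 mm high, neck top 100 mm high. Origin on the table on its axis; the cap closes its neck.
- bottle: Water bottle with a red cap, 64 mm across, 200 mm tall, standing; bystander. Origin under its centre.
- jaw_model: Teaching model of a jaw with teeth, 50 x 62 x 27 mm; bystander. Origin under its centre.
- notebook: Red notebook 200 x 140 x 18 mm with a black phone on it; bystander. Origin under its centre.
- chunk0_mid (a point): Centre of an irregular cream plaster offcut, about 36 x 28 x 27 mm, lying in the tray.
- chunk1_mid (a point): Centre of an irregular cream plaster offcut, about 30 x 30 x 25 mm, lying in the tray.
- chunk2_mid (a point): Centre of an irregular cream plaster offcut, about 40 x 22 x 29 mm, lying in the tray.
- chunk3_mid (a point): Centre of an irregular cream plaster offcut, about 28 x 26 x 31 mm, lying in the tray.
- cap: The loose cap of the pot, 90 g, 70 mm across; origin on its axis at the skirt's edge, 39 mm below cap_grip. Quarter-turn thread of unknown, hidden hand. Turned the wrong way it meets a firm stop within 0.15 to 0.6 rad; the right way it turns freely to a firm stop after 0.95 to 1.4 rad and in the last 0.3 rad before that stop lifts straight off. Elsewhere it is caught after 2 mm.
Things that resemble listed ones, but are neither listed nor needed, are in the scene too. Leave any brown look-alike of the part that bears chunk0_mid alone. Leave any brown look-alike of the pot alone.

How it is judged:
On the way, in this order (a step that is already met when the one before it is completed fails the run):
1. the tray is being tipped (value of joint tray above 0.3 rad), for 0.05 s.
2. all four offcuts lie in the bin (x of chunk0_mid in the frame of station between -0.005 and 0.16 m and y of chunk0_mid in the frame of station between -0.1 and 0.1 m and z of each of chunk0_mid, chunk1_mid, chunk2_mid, chunk3_mid in the frame of station below 0.09 m and x of chunk1_mid in the frame of station between -0.005 and 0.16 m and y of chunk1_mid in the frame of station between -0.1 and 0.1 m and x of chunk2_mid in the frame of station between -0.005 and 0.16 m and y of chunk2_mid in the frame of station between -0.1 and 0.1 m and x of chunk3_mid in the frame of station between -0.005 and 0.16 m and y of chunk3_mid in the frame of station between -0.1 and 0.1 m), for 0.2 s.
3. the cap is off the pot, held in the gripper (height (world z) of cap_grip above 0.16 m and contact force between the fingers and cap above 1 N), for 0.2 s.
At the end, for the whole second after the job is handed in: Cap gripped (over 1 N), wing centre over 160 mm above the table (40 mm above its seat), within 60 mm of the pot axis, tilt under 0.35 rad, under 0.05 m/s, not touching the pot; tray down (under 0.15 rad); all four offcuts inside the bin (all of step 2 and all of step 3 and horizontal distance between cap_grip and pot below 0.06 m and angle between cap_grip's own z axis and vertical below 0.35 rad and linear speed of cap below 0.05 m/s and contact force between cap and pot below 0.05 N and value of joint tray below 0.15 rad); the arm keeps its last pose, push and grip.
It fails at once if the bottle is moved by more than 30 mm (distance of bottle from where it was at the start of the episode above 0.03 m).
It fails at once if the jaw model is moved by more than 30 mm (distance of jaw_model from where it was at the start of the episode above 0.03 m).
It fails at once if the notebook is moved by more than 30 mm (distance of notebook from where it was at the start of the episode above 0.03 m).
It fails at once if the bottle is knocked over (angle between bottle's own z axis and vertical above 0.5 rad).
It also fails if it takes over 61 s, if anything falls off the work surface, if the arm or the gripper's body presses on something with over 40 N, if the wrist force passes 120 N, or if a joint passes its speed limit or range.

## Robot

A 6-joint arm with a two-finger parallel gripper is mounted at the origin on the work surface. World frame = base frame: x ahead of the robot, y to its left, z up, the work surface at z = 0. Lengths are in m, angles in rad, forces in N, time in s.
With the tool pointing down it reaches from about 0.35 to 0.975 m from the base axis. Payload 4.9 kg.
Tool frame: the origin (TCP) lies midway between the tips of the shut fingers; the grasp point (between the pads) lies 19 mm behind it (bot.hold_point_z is the distance from the TCP to the grasp point, in m); z points along the fingers, y is the line along which they close (so a half turn about z gives the same grasp; the last joint's range is limited). The gripper opens to 85 mm and grips with 20 to 120 N. Pads are 22 mm wide; open, the fingers measure 114 mm over their backs; the gripper's body (76 mm by 85 mm) begins 54 mm behind the grasp point. The pads swing forward as they close: fully open they stand 13 mm farther back than shut.
Start: joints at [-1.221, 0.053, 1.613, -0, 1.476, -0.119], TCP at [0.282, -0.558, 0.205] pointing down, gripper open.
Joint ranges: [-3.01, 3.01], [-1.01, 2.22], [0.06, 2.58], [-1.02, 4.17], [0.09, 2.62], [-3.14, 3.14]. Speed limits (rad/s): [2.57, 2.57, 3.14, 3.14, 3.14, 3.14].

## Interface

Orientations are given as a unit quaternion [x, y, z, w].
In Python, from station import bot gives the robot as it stands. Calls block until the motion is done:
- bot.movep(position, orientation): joint-space move of the TCP to a pose.
- bot.servo_line(position, rate=0.15, orientation=None, threshold=None): straight line of the TCP; orientation=None keeps the orientation; rate is the mean speed in m/s. With threshold (N) it stops when the force on the tool has changed by that much, and returns True; else False.
- bot.movej(angles): joint-space move.
- bot.move_gripper(opening): finger opening in m; the grip force is fixed at half the most; returns when the fingers have stopped.
- bot.dwell(seconds).
- bot.inverse_kinematics(position, orientation): joint angles nearest the present ones, or None.
- bot.camera(name): name is "scene" or "side" or "wrist"; returns (picture, depth): 400x640x3 uint8, blue, green, red; 400x640 float32, m along the optical axis (not along the pixel's ray), 0 where there is no reading.
- bot.calibration(name): a dict with "vfov" (degrees; the focal length in pixels is half the picture's height over the tangent of half this angle, whatever the lens; pixels are square), "cx", "cy" (the principal point, pixels), "rvec" (rotation vector, rad) and "tvec" (3), from world to camera coordinates, as OpenCV has them; the wrist camera has in their place "tool_from_camera" (4x4, takes a point from camera to tool coordinates, whose origin is the TCP and whose axes are the flange's). Camera axes: x right, y down, z forward; pixel columns grow to the right and rows downward; lengths in m; the calibration is good to about 2 mm. The wrist camera is an equidistant fisheye: a pixel r from the principal point sees the ray r / f radians off the axis. A picture is of the moment at which its call begins: read the wrist's pose just before it. calibration takes no time and is no camera call.
A pose or a line that the arm cannot do raises bot.MotionError and nothing moves.
- bot.hand_in(): hands the job in; it is judged then, once.
Readings, each from a call of its own:
- bot.get_clock(): time.
- bot.get_joints(): joint angles.
- bot.get_qvel(): joint speeds.
- bot.get_joint_efforts(): joint torques, N m.
- bot.get_position(): TCP position.
- bot.get_orientation(): TCP orientation.
- bot.get_ft_force(): force on the tool from outside, world axes, zero at the start.
- bot.get_moment(): the same for the moment, N m.
- bot.get_finger_gap(): finger opening in m.
- bot.get_grasp_force(): force on a finger pad.
Only numpy, scipy, OpenCV 4.12 (cv2) and the standard library are available. Lean on these libraries where they do the work, as an engineer would, in place of code of your own. Each camera call takes 0.05 s, during which the arm holds its last target. There are 200 camera calls.

## Working session

There is one attempt and no reset: what is moved stays moved. The work goes in short steps, each a Python script; the robot and the scene stay as the last script left them, time stands still between calls to the robot, and variables do not carry over. Pictures are saved under pics/ and viewed, at most 10 in all, crops included, and the job is handed in when it is done.

```bash
mkdir -p pics
cat > h.py <<'E'
import numpy as np, cv2
from station import bot
def cloud(name):
    im,d=bot.camera(name); c=bot.calibration(name)
    f=200/np.tan(np.radians(c["vfov"])/2); R,_=cv2.Rodrigues(np.array(c["rvec"],float)); t=np.array(c["tvec"],float).ravel()
    v,u=np.mgrid[:400,:640]
    P=np.dstack([(u-c["cx"])/f*d,(v-c["cy"])/f*d,d])
    W=(P-t)@R
    W[d==0]=np.nan
    return im,W
E
python3 - <<'E'
from h import *
for n in("scene","side"):
    im,W=cloud(n); cv2.imwrite(f"pics/{n}.png",im); np.savez(f"{n}.npz",im=im,W=W)
    c=bot.calibration(n);R,_=cv2.Rodrigues(np.array(c["rvec"],float));print(n,-R.T@np.ravel(c["tvec"]),c["vfov"])
print(bot.get_clock())
E
```

```text
scene [1.11944509 0.64782767 0.95242706] 44.886927051905346
side [-0.1606273   0.69999012  0.88219162] 55.79597648294452
0.1
```

View pics/scene.png

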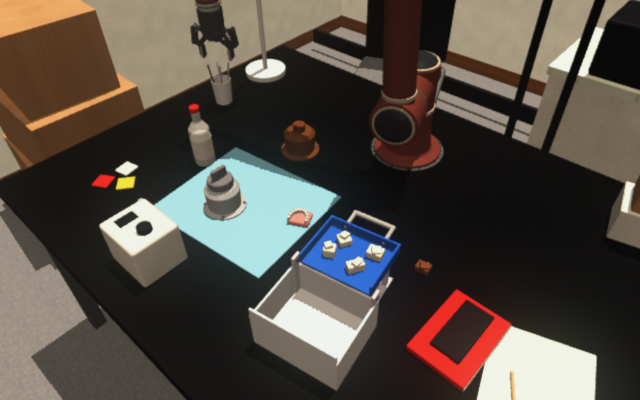

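View pics/side.png

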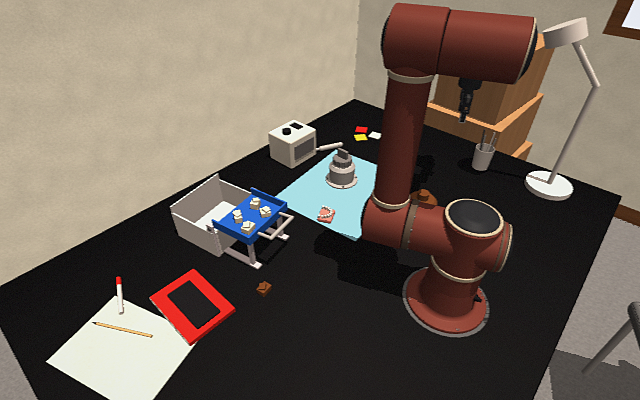

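Scene view: blue tray at (350,255) with its bar at (372,222), bin at (320,315). Steel pot with winged cap at (223,195). The look-alikes are the brown pot (299,140) and the brown chunk (424,267). The side view shows the tray at (255,215), its bar at (278,222) and the pot at (342,170).

My choice is the grey pot and the blue tray with cream offcuts.

```bash
cat > meas.py <<'E'
import numpy as np, cv2
D={n:np.load(n+".npz") for n in("scene","side")}
for n in D:
    im,W=D[n]["im"],D[n]["W"]; hsv=cv2.cvtColor(im,cv2.COLOR_BGR2HSV)
    m=cv2.inRange(hsv,(110,150,60),(125,255,255))>0
    P=W[m&(W[...,2]>.06)&(W[...,2]<.2)]; print(n,"blue n",len(P),"z pct",np.percentile(P[:,2],[2,50,98]).round(3))
    r=cv2.minAreaRect((P[:,:2]*1000).astype(np.float32)); print(" rect",r, "corners",cv2.boxPoints(r).round().tolist())
    c=np.array(r[0])/1000
    g=(hsv[...,1]<90)&(hsv[...,2]>60)
    d=np.hypot(W[...,0]-c[0],W[...,1]-c[1])
    Q=W[g&(d<.22)&(W[...,2]>.11)&(W[...,2]<.14)&(W[...,0]<c[0]+.25)]
    np.save(n+"_near.npy",Q)
    # pot
    s0=(223,175) if n=="scene" else (342,155)
    u,v=s0; sub=np.zeros_like(g); sub[v-25:v+40,u-30:u+30]=1
    Q=W[sub&(W[...,2]>.107)&(W[...,2]<.16)]
    r=cv2.minAreaRect((Q[:,:2]*1000).astype(np.float32)); print(" wing",len(Q),r,"ztop",np.percentile(Q[:,2],[2,98]).round(3),Q.mean(0).round(4))
    for lo,hi in((.098,.107),(.068,.08)):
        Q=W[sub&(W[...,2]>lo)&(W[...,2]<hi)]
        print(" disc",lo,len(Q),cv2.minEnclosingCircle((Q[:,:2]*1000).astype(np.float32)))
sc=D["scene"]; 
cv2.imwrite("pics/crop.png",np.hstack([cv2.resize(D["scene"]["im"][140:280,180:420],(480,280)),cv2.resize(D["side"]["im"][140:280,180:380],(310,280))]))
E
python3 meas.py
```

```text
scene blue n 1018 z pct [0.112 0.123 0.141]
 rect ((555.4754028320312, 212.2669677734375), (143.9062042236328, 181.16624450683594), 9.727188110351562) corners [[469.0, 289.0], [500.0, 111.0], [642.0, 135.0], [611.0, 314.0]]
 wing 186 ((564.6890258789062, -227.76876831054688), (33.50960159301758, 52.661441802978516), 82.689208984375) ztop [0.107 0.138] [ 0.5673 -0.2328  0.1241]
 disc 0.098 235 ((567.8936767578125, -234.94503784179688), 37.31711959838867)
 disc 0.068 269 ((566.3452758789062, -232.66595458984375), 48.25078582763672)
side blue n 94 z pct [0.113 0.123 0.142]
 rect ((554.6190795898438, 213.53407287597656), (141.54281616210938, 181.52638244628906), 10.239675521850586) corners [[469.0, 290.0], [501.0, 112.0], [640.0, 137.0], [608.0, 315.0]]
 wing 113 ((650.1243896484375, -247.70086669921875), (60.86638259887695, 229.3186492919922), 79.62512969970703) ztop [0.108 0.138] [ 0.5895 -0.239   0.1231]
 disc 0.098 125 ((644.56005859375, -261.4368591308594), 119.1314697265625)
 disc 0.068 148 ((637.5951538085938, -262.61407470703125), 125.9605712890625)
```

View pics/crop.png

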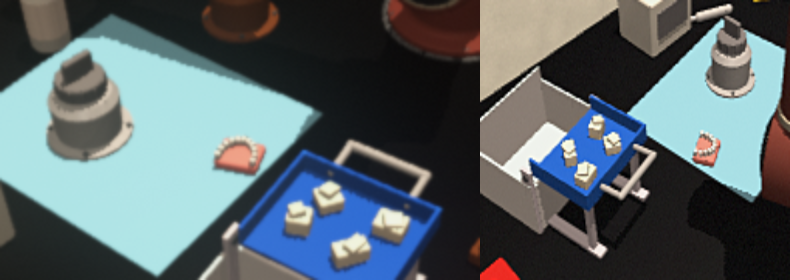

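The close crop confirms the choice: grey pot with its winged cap, blue tray with four cream offcuts and a free bar. Next I refine the bar, wing and hinge positions.

Run:
```python
import numpy as np,cv2
a=np.radians(10); ex=np.array([np.cos(a),np.sin(a)]); ey=np.array([-ex[1],ex[0]]); H=np.array([.555,.213])+.07*ex
print("hinge",H)
for n in("scene","side"):
    D=np.load(n+".npz"); W=D["W"]; im=D["im"]
    L=(W[...,:2]-H)@np.c_[ex,ey]
    bar=(abs(L[...,0]+.185)<.03)&(abs(L[...,1])<.046)&(W[...,2]>.115)&(W[...,2]<.15)
    Q=W[bar]; l=L[bar]; k=l[:,0]<-.165
    print(n,"bar",k.sum(),np.median(l[k],0),np.percentile(Q[k,2],[5,50,95]),"slope",np.polyfit(l[k,1],l[k,0],1))
    arm=(abs(L[...,0]+.185)<.02)&(abs(L[...,1])<.08)&(W[...,2]>.115)&(W[...,2]<.15)
    print("  bar y range",np.percentile(L[arm][:,1],[1,99]))
    b=(L[...,0]>.05)&(L[...,0]<.2)&(abs(L[...,1])<.15)&(W[...,2]>.085)&(W[...,2]<.135)
    print("  bin",np.percentile(L[b],[1,99],axis=0).round(3).tolist())
    near=np.hypot(W[...,0]-.567,W[...,1]+.233)<.05
    for lo,hi in((.112,.13),(.13,.145)):
        q=W[near&(W[...,2]>lo)&(W[...,2]<hi)]
        print("  wing",lo,len(q),q.mean(0).round(4),cv2.minAreaRect((q[:,:2]*1000).astype(np.float32)))
    q=W[near&(W[...,2]>.10)&(W[...,2]<.107)]; print("  captop",len(q),cv2.minEnclosingCircle((q[:,:2]*1000).astype(np.float32)))
from h import bot
print(bot.get_orientation(),bot.get_position(),bot.hold_point_z,bot.calibration("wrist"))
```

```text
hinge [0.62393654 0.22515537]
scene bar 192 [-0.1813069  -0.00041182] [0.12814007 0.13394469 0.1381379 ] slope [-0.00387611 -0.18194281]
  bar y range [-0.0540306   0.05420036]
  bin [[0.054, -0.106], [0.167, 0.103]]
  wing 0.112 87 [ 0.5675 -0.232   0.1209] ((566.4228515625, -231.45533752441406), (12.886815071105957, 45.7573356628418), 79.20964813232422)
  wing 0.13 69 [ 0.5675 -0.2353  0.1346] ((566.3124389648438, -236.7655792236328), (15.599961280822754, 48.06536102294922), 89.1677017211914)
  captop 221 ((567.8936767578125, -234.94503784179688), 37.31711959838867)
side bar 109 [-0.1878617   0.00247833] [0.13083767 0.13537991 0.13811483] slope [-0.02532643 -0.18686739]
  bar y range [-0.0508373   0.05557057]
  bin [[0.053, -0.105], [0.165, 0.105]]
  wing 0.112 43 [ 0.56   -0.2314  0.1209] ((563.9065551757812, -232.80479431152344), (12.95120620727539, 44.42125701904297), 89.68124389648438)
  wing 0.13 36 [ 0.5637 -0.2337  0.1347] ((565.6878662109375, -234.55148315429688), (44.325828552246094, 13.307380676269531), 7.419971466064453)
  captop 103 ((561.2186889648438, -234.525390625), 36.83308792114258)
[ 9.72656965e-01  2.32244521e-01 -1.35339390e-04 -9.44602100e-04] [ 0.28214149 -0.55698211  0.20357715] 0.0187 {'vfov': 65.70646984690485, 'cx': 318.3964079000235, 'cy': 197.1472413262309, 'tool_from_camera': array([[ 6.64007243e-05, -9.50891036e-01, -3.09525820e-01,
         7.85091287e-02],
       [ 9.99999975e-01, -2.54234420e-06,  2.22334327e-04,
         3.15801457e-04],
       [-2.12202640e-04, -3.09525827e-01,  9.50891012e-01,
        -1.69181232e-01],
       [ 0.00000000e+00,  0.00000000e+00,  0.00000000e+00,
         1.00000000e+00]])}
```

```bash
cat >> h.py <<'E'
def q(psi): return [np.cos(psi/2),np.sin(psi/2),0,0]
A=np.radians(10.3); EX=np.array([np.cos(A),np.sin(A)]); H=np.array([.624,.225]); PB=A+np.pi/2
def barpose(th,dz=0):
    r=np.hypot(.185,.02); p=th+np.arctan2(.02,.185)
    xy=H-r*np.cos(p)*EX
    return [*xy,.110+r*np.sin(p)-bot.hold_point_z+dz]
E
python3 - <<'E'
from h import *
p=bot.get_position()
bot.servo_line([p[0],p[1],.36],rate=.3)
bot.movep(barpose(0,.15),q(PB)); bot.move_gripper(.045)
im,_=bot.camera("wrist"); cv2.imwrite("pics/w1.png",im)
print(bot.get_clock(),bot.get_joints(),barpose(0),bot.get_position())
print(bot.servo_line(barpose(0),rate=.1,threshold=8))
print(bot.get_position(),bot.get_ft_force(),bot.get_clock())
im,_=bot.camera("side"); cv2.imwrite("pics/s2.png",cv2.resize(im[130:290,150:400],(750,480)))
E
```

```text
4.0167 [ 2.55009083e-01 -3.26443222e-01  1.86256688e+00 -1.39506684e-05
  1.60552448e+00  7.52882240e-02] [np.float64(0.44198126798229476), np.float64(0.19192159020347532), np.float64(0.11130000000000001)] [0.44198495 0.19189395 0.26128149]
False
[0.4425579  0.1920593  0.11211972] [-0.30529952  0.84589558  0.3713375 ] 5.6667
```

View pics/s2.png

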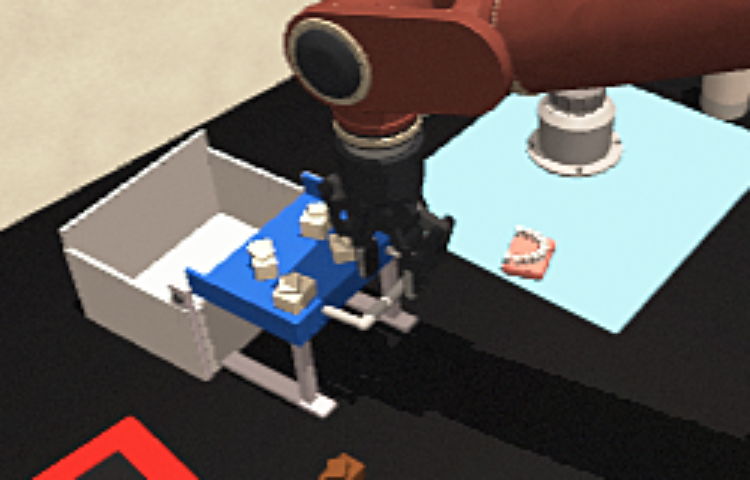

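The gripper straddles the bar (bar near (370,300) in the crop), and the tray is undisturbed. I'll grip it and check, then tip.

Run:
```python
from h import *
bot.move_gripper(0.0)
print("gap",bot.get_finger_gap(),bot.get_grasp_force(),bot.get_ft_force(),bot.get_position())
if .008<bot.get_finger_gap()<.018:
    for th in np.arange(.1,1.26,.1):
        bot.servo_line(barpose(th),rate=.09)
        f=bot.get_ft_force(); print(round(th,2),np.round(f,1),round(bot.get_finger_gap(),4))
        if np.linalg.norm(f)>60: print("stop");break
    bot.dwell(.5)
    im,W=cloud("scene"); cv2.imwrite("pics/t1.png",cv2.resize(im[190:390,230:430],(600,600)))
print(bot.get_position(),bot.get_clock())
```

```text
gap -9.817364465502501e-05 0.0 [-0.73741346 -0.72020193 -0.44593882] [0.44197538 0.19192643 0.1113068 ]
[0.44197538 0.19192643 0.1113068 ] 6.2167
```

Run:
```python
from h import *
im,d=bot.camera("wrist"); i1=cv2.imread("pics/w1.png")
im2,W=cloud("side"); np.savez("side2.npz",im=im2,W=W)
sc,Ws=cloud("scene"); np.savez("scene2.npz",im=sc,W=Ws)
cv2.imwrite("pics/m.png",np.vstack([np.hstack([cv2.resize(i1,(400,250)),cv2.resize(im,(400,250))]),np.hstack([cv2.resize(im2[160:260,200:330],(400,300)),cv2.resize(sc[180:280,300:430],(400,300))])]))
```

```text
(no output)
```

View pics/m.png

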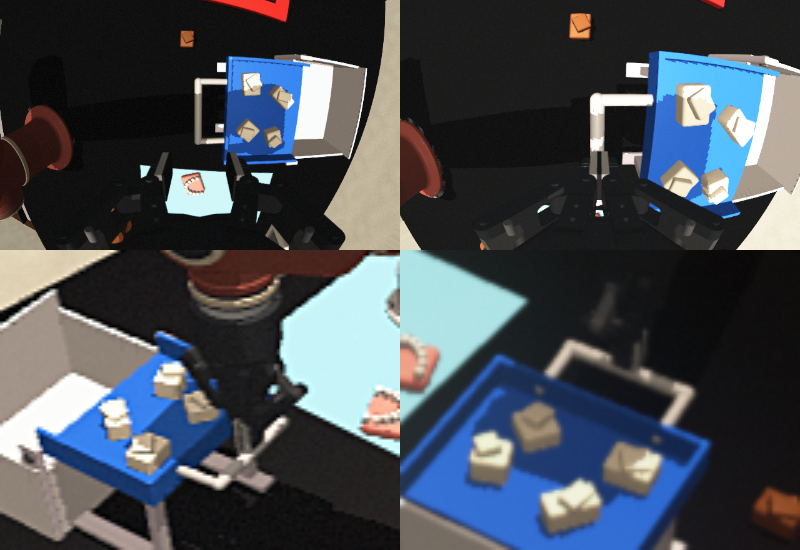

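Run:
```python
from h import *
print("gap",bot.get_finger_gap(),bot.get_grasp_force(),bot.get_ft_force(),bot.get_position(),bot.get_orientation(),bot.get_moment())
T=np.array(bot.get_position())
for n in("scene","side"):
    D=np.load(n+"2.npz");W=D["W"];im=D["im"]
    c=bot.calibration(n);f=200/np.tan(np.radians(c["vfov"])/2)
    K=np.array([[f,0,c["cx"]],[0,f,c["cy"]],[0,0,1]])
    p,_=cv2.projectPoints(np.array([T,T+[0,0,.019]]),np.array(c["rvec"],float),np.array(c["tvec"],float),K,None);print(n,"tcp/hold px",p.round(1).tolist())
    L=np.dstack([(W[...,:2]-H)@np.c_[EX,[-EX[1],EX[0]]],W[...,2]])
    g=im.min(2)>70
    for y0 in np.arange(-.05,.05,.01):
        m=g&(abs(L[...,0]+.185)<.02)&(abs(L[...,1]-y0)<.005)&(abs(L[...,2]-.13)<.04)
        print("  y",round(y0,3),m.sum(),np.nanmean(L[m],0).round(4) if m.any() else "")
    # finger (dark) points
    m=(im.max(2)<70)&(np.hypot(L[...,0]+.185,L[...,1])<.03)&(L[...,2]>.06)&(L[...,2]<.2)
    print("  dark",m.sum(),np.percentile(L[m],[2,50,98],axis=0).round(3).tolist() if m.any() else "")
```

```text
gap -1.1587425435264048e-05 0.0 [ 0.62045503  0.43302929 -0.26210042] [0.44197219 0.19190863 0.1112906 ] [ 6.40764755e-01  7.67737279e-01 -1.76242397e-05  2.03843950e-06] [-0.01526946  0.03390363  0.01146   ]
scene tcp/hold px [[[372.8, 225.0]], [[373.3, 219.5]]]
  y -0.05 26 [-0.1764 -0.0491  0.1337]
  y -0.04 23 [-0.1804 -0.0412  0.1333]
  y -0.03 18 [-0.1825 -0.0297  0.1341]
  y -0.02 18 [-0.1823 -0.0201  0.1342]
  y -0.01 7 [-0.1787 -0.0111  0.1369]
  y 0.0 3 [-0.1789 -0.0004  0.1325]
  y 0.01 13 [-0.1812  0.01    0.1347]
  y 0.02 20 [-0.1824  0.0191  0.1338]
  y 0.03 16 [-0.1824  0.0296  0.1338]
  y 0.04 20 [-0.1819  0.0403  0.1343]
  dark 140 [[-0.21, -0.007, 0.127], [-0.176, 0.009, 0.166], [-0.165, 0.014, 0.196]]
side tcp/hold px [[[281.5, 231.8]], [[281.1, 227.0]]]
  y -0.05 7 [-0.1875 -0.0494  0.1341]
  y -0.04 10 [-0.1884 -0.0397  0.1355]
  y -0.03 11 [-0.1882 -0.0294  0.1353]
  y -0.02 7 [-0.1892 -0.0195  0.1342]
  y -0.01 4 [-0.1908 -0.0092  0.1337]
  y 0.0 5 [-0.1895  0.0003  0.133 ]
  y 0.01 33 [-0.186   0.0103  0.1503]
  y 0.02 13 [-0.1875  0.0197  0.135 ]
  y 0.03 12 [-0.1866  0.0297  0.135 ]
  y 0.04 14 [-0.1862  0.0395  0.1349]
  dark 135 [[-0.21, -0.009, 0.147], [-0.193, 0.009, 0.187], [-0.159, 0.015, 0.198]]
```

Run:
```python
import numpy as np,cv2
a=np.load("scene2.npz")["im"][185:250,335:410]; b=np.load("side2.npz")["im"][185:250,245:320]
z=lambda i:cv2.convertScaleAbs(cv2.resize(i,(400,347),interpolation=cv2.INTER_NEAREST),alpha=1.8,beta=30)
cv2.imwrite("pics/z.png",np.hstack([z(a),z(b)]))
```

```text
(no output)
```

View pics/z.png

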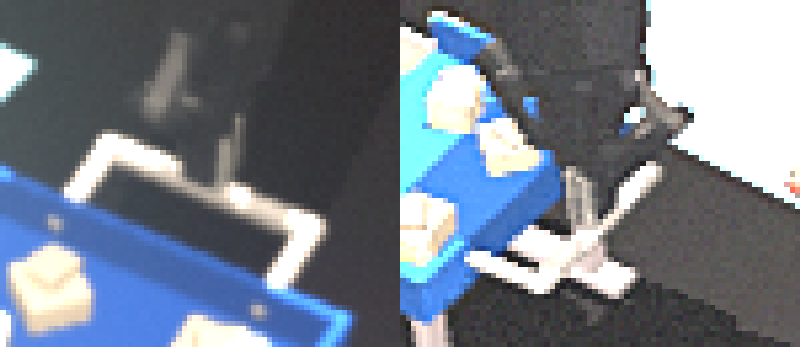

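The fingers end on top of the bar in both views instead of around it, at about px (215,185) in the left half. So the tips are higher than the TCP reading says. I'll raise the arm and measure the real fingertip position.

Run:
```python
from h import *
bot.servo_line(barpose(0,.08),rate=.2); 
def tip():
    T=np.array(bot.get_position()); R=None
    for n in("scene","side"):
        im,W=cloud(n)
        m=(np.hypot(W[...,0]-T[0],W[...,1]-T[1])<.06)&(W[...,2]>T[2]-.04)&(W[...,2]>.15)&(W[...,2]<T[2]+.06)
        P=W[m]; L=np.c_[(P[:,:2]-T[:2])@np.c_[EX,[-EX[1],EX[0]]],P[:,2]-T[2]]
        h,e=np.histogram(L[:,2],np.arange(-.04,.061,.01)); print(n,h.tolist())
        k=L[L[:,2]<np.percentile(L[:,2],8)]; print("  low",k.mean(0).round(4),L[:,2].min().round(4))
print("pos",bot.get_position(),bot.get_finger_gap(),bot.get_clock())
tip()
bot.move_gripper(.03); print("gap",bot.get_finger_gap()); tip()
```

```text
pos [0.4417207  0.1918453  0.19071643] -6.382299632819813e-05 6.9167
scene [0, 0, 0, 0, 0, 0, 5, 32, 36, 33]
  low [0.0089 0.0017 0.0294] 0.0265
side [0, 0, 0, 0, 0, 0, 4, 23, 33, 29]
  low [-0.0028  0.0086  0.0302] 0.0276
gap 0.03007759731248245
scene [0, 0, 0, 0, 0, 0, 8, 44, 55, 52]
  low [-0.0001  0.0022  0.029 ] 0.0257
side [0, 0, 0, 0, 0, 0, 3, 34, 43, 50]
  low [0.0109 0.0029 0.0308] 0.0285
```

The true tips sit about 26 mm above the reported TCP, so I compensate for that in z and grip again.

```bash
cat >> h.py <<'E'
OFF=-.026
E
python3 - <<'E'
from h import *
bot.move_gripper(.045)
print(bot.servo_line(barpose(0,OFF),rate=.1,threshold=8))
bot.move_gripper(0.0)
print("gap",bot.get_finger_gap(),bot.get_grasp_force(),bot.get_ft_force(),bot.get_position())
if .008<bot.get_finger_gap()<.018:
    for th in np.arange(.1,1.26,.1):
        bot.servo_line(barpose(th,OFF),rate=.09)
        f=bot.get_ft_force(); print(round(th,2),np.round(f,1),round(bot.get_finger_gap(),4))
        if np.linalg.norm(f)>50: print("stop");break
    bot.dwell(.5)
    im,W=cloud("scene"); cv2.imwrite("pics/t1.png",cv2.resize(im[190:390,230:430],(600,600)))
print(bot.get_position(),bot.get_clock())
E
```

```text
False
gap 0.009964268025171275 58.474597334861755 [-9.6533182  -2.69249997  7.62276864] [0.43999776 0.19160064 0.08585986]
0.1 [-7.4 -1.2 -1.2] 0.0102
0.2 [-11.2  -3.2   0.4] 0.0098
0.3 [-11.6  -3.    0.9] 0.0094
0.4 [-13.8  -3.7   4.8] 0.0099
0.5 [-15.9  -4.7   5.6] 0.0099
0.6 [-17.4  -5.5  11.1] 0.0099
0.7 [-15.4  -4.9  14.2] 0.0095
0.8 [-14.1  -5.3  14.8] 0.0097
0.9 [-9.1 -4.2 11.3] 0.0096
1.0 [-6.3 -4.1  7.4] 0.0099
1.1 [-4.7 -3.1  8.4] 0.01
1.2 [-3.7 -4.4  7.1] 0.0096
[0.57735579 0.21556393 0.24821456] 14.2917
```

View pics/t1.png

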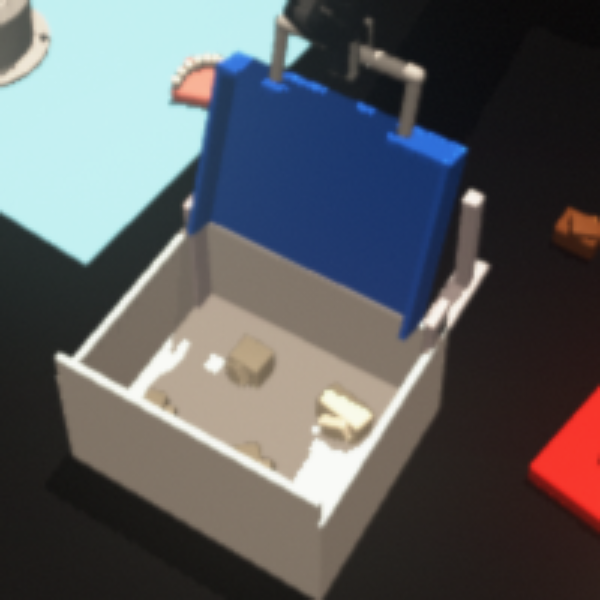

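All four offcuts are in the bin, at (250,360), (340,415), (160,400) and (255,455). I'll lower the tray, release the bar and go above the cap.

Run:
```python
from h import *
for th in [*np.arange(1.1,.05,-.1),0.]:
    bot.servo_line(barpose(max(th,0),OFF),rate=.12)
bot.move_gripper(.045); print(bot.get_ft_force())
bot.servo_line(barpose(0,.12),rate=.25)
D=np.load("scene.npz");W=D["W"];P=W[100:165,185:216].reshape(-1,3);P=P[(P[:,2]>.03)&(P[:,2]<.22)];print("bottle",np.median(P,0),P[:,2].max())
C=np.array([.566,-.234])
bot.movep([*C,.27],q(.08))
bot.move_gripper(.05)
T=np.array(bot.get_position());print(T,bot.get_joints().round(3) if hasattr(bot.get_joints(),'round') else bot.get_joints(),bot.get_clock())
for n in("scene","side"):
    im,W=cloud(n); np.savez(n+"3.npz",im=im,W=W)
    P=W[(np.hypot(W[...,0]-T[0],W[...,1]-T[1])<.08)&(W[...,2]>.16)&(W[...,2]<T[2]+.06)]; L=P-T
    print(n,len(L),L[:,2].min(),L[L[:,2]<np.percentile(L[:,2],8)].mean(0).round(4))
    b=cv2.inRange(cv2.cvtColor(im,cv2.COLOR_BGR2HSV),(110,150,60),(125,255,255))>0
    Q=W[b&(np.hypot(W[...,0]-.555,W[...,1]-.213)<.15)]; print("  tray z",np.percentile(Q[:,2],[2,50,98]))
im,_=bot.camera("wrist"); cv2.imwrite("pics/w2.png",im)
```

```text
[ 0.60299068 -0.37681768 -0.79755883]
bottle [ 0.48363224 -0.42628301  0.11069702] 0.2043278565673684
[ 0.56622172 -0.23308112  0.27015708] [-0.512 -0.008  1.566  0.     1.583  0.977] 21.0167
scene 187 0.0283091053570666 [ 0.0024 -0.003   0.0311]
  tray z [0.11193614 0.12521322 0.14136448]
side 101 0.030014820410071474 [0.0019 0.0022 0.031 ]
  tray z [0.02176114 0.12566229 0.14260789]
```

View pics/w2.png

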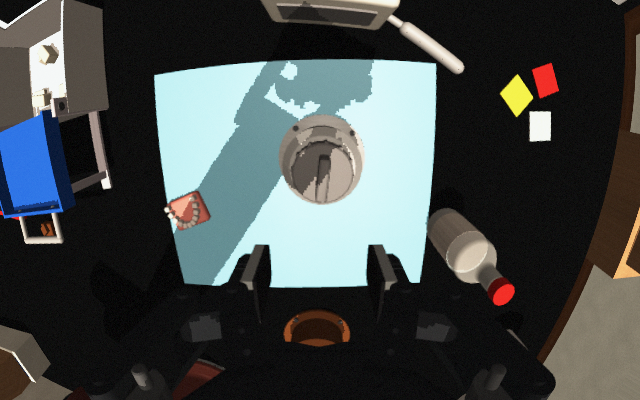

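The wrist view shows the wing running from about (318,200) to (325,155), nearly in line with the tool x axis, and the bottle clear at (465,250). Next I compute the wing pose from wrist depth.

Run:
```python
from h import *
from scipy.spatial.transform import Rotation as Ro
T=np.array(bot.get_position());R=Ro.from_quat(bot.get_orientation()).as_matrix()
im,d=bot.camera("wrist");c=bot.calibration("wrist");f=200/np.tan(np.radians(c["vfov"])/2)
v,u=np.mgrid[:400,:640];x=u-c["cx"];y=v-c["cy"];r=np.hypot(x,y)+1e-9;t=np.tan(r/f)
P=np.dstack([x/r*t*d,y/r*t*d,d]);M=np.array(c["tool_from_camera"]);W=(P@M[:3,:3].T+M[:3,3])@R.T+T
W[d==0]=np.nan
print("table z",np.nanmedian(W[70:110,170:230],axis=(0,1)), np.nanmedian(W[200:260,330:360,2]))
S=W[110:215,270:375]; 
z=S[...,2]; h,e=np.histogram(z[z==z],np.arange(-.02,.2,.01));print(h.tolist())
off=np.nanmedian(W[200:260,330:360,2])
for lo,hi in((.112,.128),(.128,.15)):
    Q=S[(z-off>lo)&(z-off<hi)];print(len(Q),Q.mean(0),cv2.minAreaRect((Q[:,:2]*1000).astype(np.float32)))
Q=S[(z-off>.098)&(z-off<.108)];print(len(Q),Q.mean(0),cv2.minEnclosingCircle((Q[:,:2]*1000).astype(np.float32)))
for n in("scene3","side3"):
    W=np.load(n+".npz")["W"]; near=np.hypot(W[...,0]-.565,W[...,1]+.234)<.05
    q_=W[near&(W[...,2]>.1)&(W[...,2]<.107)];print(n,cv2.minEnclosingCircle((q_[:,:2]*1000).astype(np.float32)))
```

```text
table z [ 0.6526963  -0.05369532  0.00109438] 0.0010647822772162363
[0, 521, 5505, 41, 1, 3, 10, 7, 719, 1091, 41, 65, 2417, 25, 33, 511, 0, 0, 0, 0, 0]
45 [ 0.58119608 -0.23732415  0.12162193] ((569.7615356445312, -233.65638732910156), (9.756461143493652, 38.41706466674805), 70.93762969970703)
515 [ 0.56443923 -0.23844284  0.13531613] ((563.2894897460938, -238.41001892089844), (12.877005577087402, 46.10929870605469), 89.34857177734375)
2423 [ 0.56610088 -0.23814966  0.10375465] ((563.5307006835938, -238.95712280273438), 37.31538009643555)
scene3 ((567.0106201171875, -234.30142211914062), 36.59072494506836)
side3 ((562.4508056640625, -235.031494140625), 35.80983352661133)
```

```bash
cat >> h.py <<'E'
def turn(psi,goal,lim,step=.06,pos=None):
    pos=list(bot.get_position()) if pos is None else pos
    log=[]
    while abs(goal-psi)>1e-6:
        psi+=np.clip(goal-psi,-step,step)
        bot.movep(pos,q(psi)); m=bot.get_moment()[2]; log.append((round(float(psi),2),round(float(m),2)))
        if abs(m)>lim: break
    print(log,"ft",np.round(bot.get_ft_force(),1),"gap",bot.get_finger_gap(),"t",bot.get_clock())
    return psi
E
python3 - <<'E'
from h import *
C=[.5645,-.2365]
bot.movep([*C,.2],q(0.))
print(bot.servo_line([*C,.083],rate=.08,threshold=7),bot.get_position(),bot.get_ft_force())
bot.move_gripper(0.)
print(bot.get_finger_gap(),bot.get_grasp_force(),bot.get_ft_force(),bot.get_moment(),bot.get_position(),bot.get_clock())
if .008<bot.get_finger_gap()<.016:
    psi=turn(0.,.9,.45,pos=[*C,.083]); print(psi)
E
```

```text
False [ 0.56495482 -0.23674696  0.08376772] [-0.05162407 -0.02448891 -1.22981176]
0.010733872326990444 60.29621601104736 [0.26910335 0.41287309 2.1766202 ] [-0.01116631 -0.01943386 -0.04670333] [ 0.56483946 -0.23669978  0.0834982 ] 23.6417
[(0.06, 0.05), (0.12, 0.02), (0.18, 0.07), (0.24, 0.01), (0.3, 0.06), (0.36, 0.09), (0.42, 0.04), (0.48, 0.08), (0.54, 0.04), (0.6, 0.02), (0.66, 0.02), (0.72, 0.05), (0.78, 0.07), (0.84, 0.04), (0.9, 0.03)] ft [0.4 0.3 5.1] gap 0.01095158711094489 t 27.3917
0.9
```

Run:
```python
from h import *
C=[.5645,-.2365,.083]
psi=turn(.9,1.6,.35,pos=C)
psi=turn(psi,psi-.14,9,pos=C)
r=bot.servo_line([C[0],C[1],.095],rate=.03,threshold=12); print("early stop",r,bot.get_position(),bot.get_ft_force(),bot.get_finger_gap(),psi)
if not r:
    print(bot.servo_line([C[0],C[1],.155],rate=.06,threshold=15),bot.get_position(),bot.get_ft_force(),bot.get_finger_gap(),bot.get_grasp_force(),bot.get_clock())
im,W=cloud("scene"); cv2.imwrite("pics/f.png",cv2.resize(im[110:310,150:410],(780,600)))
near=(np.hypot(W[...,0]-C[0],W[...,1]-C[1])<.05)&(W[...,2]>.06); h,e=np.histogram(W[near][:,2],np.arange(.06,.25,.01)); print(h.tolist())
```

```text
[(0.96, -0.01), (1.02, 0.09), (1.08, 0.03), (1.14, -0.06), (1.2, -0.97)] ft [-0.9  0.2  6.3] gap 0.01058147419162244 t 28.6417
[(1.14, -0.09), (1.08, -0.08), (1.06, -0.06)] ft [-0.5 -0.4  6.3] gap 0.010958805179275737 t 29.3917
early stop False [ 0.56437742 -0.23640823  0.09485054] [ 0.31196722  0.35790458 -1.43393865] 0.011136304708017297 1.06
False [ 0.56411823 -0.23629371  0.15428237] [ 0.04022894  0.09495875 -1.39216641] 0.010931534761003111 59.9277001619339 31.0917
[140, 351, 45, 140, 56, 0, 0, 0, 0, 69, 78, 264, 23, 52, 84, 41, 55, 123]
```

View pics/f.png

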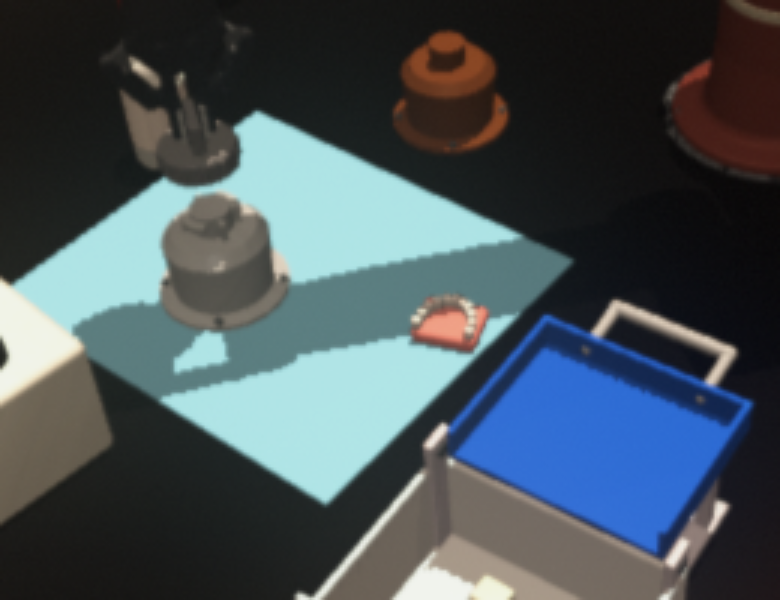

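The cap is off: it hangs in the gripper at (198,150), 70 mm above the open neck (215,215). The tray is down and empty, and the bystanders are untouched.

Run:
```python
from h import *
bot.dwell(.6); print(bot.get_grasp_force(),bot.get_clock()); print(bot.hand_in())
```

```text
59.927868247032166 31.7417
the job is handed in; nothing more can be done
None
```

The job is handed in at 31.7 s of the 61 s allowed: all four offcuts are in the bin, the tray is down, and the cap (it unscrewed counter-clockwise) is held level and still about 70 mm above its seat over the pot; the hand-in returned no verdict.

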